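Lock a blade stake into the bayonet holder

TASK

Take the blade stake (the one with the flat upright blade) out of the wooden rack, set it in the steel stake holder with its lugs in the two slots, push it down against the spring and twist it a quarter turn clockwise (seen from above) until it stops, then let go so that the spring seats it locked and upright. The slot ring may sit turned from where the holder's reading says, so feel for the slots with a light touch: never press the stake against the holder with more than about 80 N. Leave the dome stake in the rack and do not disturb the other loose things.

Things in the scene. Friction and masses are not known exactly. Their poses are not given: they have to be found in the camera images.
- stake_centre (a point): Blade stake, loose, steel, 0.3 kg, 79 mm tall. Point: blade centre on the axis, 55 mm above its lower end. Blade 44 mm long (x), 16 mm thick (y), 48 mm tall; pinch it across its thickness from above. Under it a flange, 48 mm diameter, 24 to 32 mm below this point. z is up; a half turn changes nothing. Its flange rests on the rack's top over a hole; lift 30 mm to clear the rack.
- stake: Blade stake again; origin: centre of the lower end. Spigot under the flange: 26 mm diameter, 23 mm long, its last 6 mm a taper to 18 mm. Two lugs on it, along +x and -x (in the blade's plane): 9 mm wide, reaching 19 mm from the axis, 6 to 14 mm above this origin.
- dome_stake_centre (a point): The dome stake: the other loose stake in the rack, with the same foot but a round mushroom-shaped head of 36 mm diameter in place of the blade, 78 mm tall. The point lies on its axis 55 mm above its lower end. It stays in the rack.
- rack: Dark wooden stake rack fixed to the bench, 136 (x) x 60 (y) x 30 mm tall, with two holes of 42 mm diameter, 35 mm to either side of its centre along x. Origin: centre of the underside. (Lamps overhead: a round shade at x 0.22 to 0.46, y 0.22 to 0.43 m, from 0.6 m up; a thin bent arm crossing at x 0.64 m, 0.55 m up at y > -0.3 and 0.42 m up at y -0.44.)
- holder_mouth (a point): Steel bayonet holder fixed to the bench, rim 40 mm above it. Point: on the axis at the rim; z up. Bore: 1.5 mm clearance round the spigot. Two opposite lug slots, 13 mm wide, in the rim: they lie along this point's x axis give or take 0.75 rad, as the slot ring was clamped at an unknown angle (to be seen or felt; this reading does not show it). It slips only at a twist over 0.7 N m.
- holder: The holder again; origin: on the axis at the bench top. Round foot plate 96 mm diameter, 8 mm thick; round body 68 mm diameter above it. Heights of the stake's blade centre above the rim: 49 mm with the lugs resting on the lips; 45 mm with the lugs in the slots on the plunger, unpressed; 32 mm with the flange pressed down on the rim (hard stop).
- holder_lips (a point): On the holder's axis, 6 mm below the rim: underside of the lips between the slots. Blade centre at most 34 mm above the rim: lugs clear the lips and can turn clockwise from above (other way blocked). 90 degrees on are notches 2.5 mm deep in the lips' underside, end stop 6 degrees farther. Let go there, the spring lifts the blade centre to 37.5 mm (locked); short of them 35 mm.
- holder_plunger (a point): On the holder's axis, 10 mm below the rim: top of the sprung plunger at rest, met by the stake's lower end. It pushes up with 6 N at first and 14 N at the hard stop; the stake's weight (3 N) works against it.
- thimble_die: Loose steel thimble-shaped die, 25 mm diameter, 31 mm tall, standing near the holder; a bystander. Origin: centre of the underside.
- solder_coil: Loose flat coil of wire, 41 mm diameter, 6 mm thick, lying beyond the rack; a bystander. Origin: centre of the underside.
Things that resemble listed ones, but are neither listed nor needed, are in the scene too. What is shaped like the stake but yellow is not meant.

How it is judged:
On the way:
1. the blade stake is pushed down into the holder, its lugs below the lips (horizontal distance between stake_centre and holder_mouth below 0.004 m and z of stake_centre in the frame of holder_mouth below 0.0352 m), for 0.1 s.
At the end, for the whole second after the job is handed in: The blade stake is locked in the holder: its blade centre is 37.5 mm (36.2 to 38.8) above the holder's rim, within 4 mm of the holder's axis, upright within 4 degrees and at rest; the dome stake still stands in the rack (horizontal distance between stake_centre and holder_mouth below 0.004 m and z of stake_centre in the frame of holder_mouth between 0.0362 and 0.0388 m and angle between stake_centre's own z axis and vertical below 0.07 rad and linear speed of stake below 0.01 m/s and horizontal distance between dome_stake_centre and rack below 0.045 m and angle between dome_stake_centre's own z axis and vertical below 0.12 rad); the robot touches nothing.
It fails at once if the stake is pressed against the holder with more than 80 N (contact force between stake and holder above 80 N).
It fails at once if the dome stake is moved by more than 20 mm (distance of dome_stake_centre from where it was at the start of the episode above 0.02 m).
It fails at once if the thimble die or the wire coil is moved by more than 20 mm (distance of any of thimble_die, solder_coil from where it was at the start of the episode above 0.02 m).
It also fails if it takes over 72 s, if anything falls off the work surface, if the arm or the gripper's body presses on something with over 40 N, if the wrist force passes 120 N, or if a joint passes its speed limit or range.

ROBOT

A 7-joint arm with a two-finger parallel gripper is mounted at the origin on a cart in front of the work surface, level with it; the furniture and walls round the work are solid. World frame = base frame: x ahead of the robot, y to its left, z up, the work surface at z = 0. Lengths are in m, angles in rad, forces in N, time in s.
With the tool pointing down it reaches from about 0.425 to 0.925 m from the base axis. Payload 6.8 kg.
Tool frame: the origin (TCP) lies midway between the tips of the shut fingers; the grasp point (between the pads) lies 19 mm behind it; z points along the fingers, y is the direction in which the jaws open and shut (so a half turn about z gives the same grasp; the last joint's range is limited). The gripper opens to 85 mm and grips with 20 to 120 N. Pads are 22 mm wide; open, the fingers measure 114 mm over their backs; the gripper's body (76 mm by 85 mm) begins 54 mm behind the grasp point. The pads swing forward as they close: fully open they stand 13 mm farther back than shut.
Start: joints at [1.052, 0.477, 0.022, 1.555, -0.011, 1.109, -0.083], TCP at [0.27, -0.619, 0.231] pointing down, gripper open.
Joint ranges: [-2.96, 2.96], [-0.34, 2.1], [-1.41, 1.46], [0.24, 2.44], [-1.37, 4.51], [0.17, 1.92], [-2.96, 2.96]. Speed limits (rad/s): [2.39, 2.39, 3.14, 3.14, 3.14, 3.14, 3.14].

INTERFACE

Orientations are given as a rotation vector (axis times angle).
In Python, from bench import r, imaging gives the robot as it stands.
- The arm moves only by the tool jog_arm, never from a script. Its argument "rows" is a list of rows, each an object with "delta_rot": the turn, a rotation vector about the tool's x, y, z in degrees, a list of three; "xyz": the shift along the tool's x, y, z in cm, a list of three; "fingers": the closure, from 0 (fully open) to 1 (shut). A call has exactly 5 rows; each row is the pose to reach, as a shift and turn from the pose measured when the call began, along the tool's axes at that moment; what a row does not reach only later rows make up. A row lasts 1/12 s, in which the tool goes at most 41.7 mm and 7.16 degrees, less where a joint would pass 70% of its speed; a pose out of reach is approached as far as the arm can. A call with a gripper value outside its range is refused whole. The fingers move at their own pace and stop on an object; "grip_force" is the grip in N (left out, the last holds). Time passes only in rows, so rows that repeat a pose let the fingers close, or fill a call up. It gives the time, the measured TCP pose, the force and the opening at its end, in the units of the state.
- r.get_obs(): the state, without advancing time (a new reading comes with each control period).
- imaging.grab_frame(name): name is "scene" or "top" or "wrist"; returns the picture (480x640x3 uint8, blue, green, red); there is no depth.
- imaging.camera_info(name): a dict with "camera_matrix" (3x3 intrinsics, pixels), "xyz" and "attitude" of the camera in the world. Camera axes: x right, y down, z forward; pixel columns grow to the right and rows downward; lengths in m; the calibration is good to about 2 mm. A picture is of the moment at which its call begins: read the wrist's pose just before it. camera_info takes no time and is no camera call; for the wrist camera it gives the pose at the moment of the call.
- r.hand_in(): hands the job in, once; it reports no verdict.
Trained networks look in the newest picture that a camera, given by its name, has taken for a name from the list of things; names that differ only in an ending like _2 or _b are one class to them, and where a whole thing is asked for, a point or a joint stands for the part that bears it (a point fixed in the world has none). Each returns a list of dicts, best first, with "conf" (0 to 1); they miss things now and then, are a little off and sometimes report something else, mostly with a low value. They report only what shows in the picture. A call takes as long as a camera call. They do not tell look-alikes from the thing itself.
- imaging.find_in(camera, query): "position" ([column, row] in pixels, amid what is visible of it).
- imaging.cut_out(camera, query): "region" (480x640 bool, what is visible of it) and "position" ([column, row] in pixels, amid what is visible of it).
- imaging.tip_of(camera, query): "position" ([column, row] in pixels: a listed point, or the origin of a listed thing).
The state is a dict: "clock": time; "joints": joint angles; "qvel": joint speeds; "tau": joint torques, N m; "tcp_pos": TCP position; "orientation": TCP orientation; "contact_force": force on the tool from outside, world axes, zero at the start; "moment": the same for the moment, N m; "grip_width": finger opening in m.
Only numpy, scipy, OpenCV 4.12 (cv2) and the standard library are available. Lean on these libraries where they do the work, as an engineer would, in place of code of your own. Each camera call takes 0.05 s, during which the arm holds its last target.

## Working session

There is one attempt and no reset: what is moved stays moved. The work goes in short steps, Python scripts to look and compute and a tool call to move; the robot and the scene stay as the last step left them, time stands still between calls to the robot, and variables do not carry over. Pictures are saved under pics/ and viewed, and the job is handed in when it is done.

Besides the shell and the picture viewer there is one more tool, called as name([rows], argument=value, ...), one row to a line, values as JSON. jog_arm: Moves the arm, as the interface text tells. Its arguments: {"type":"object","properties":{"rows":{"type":"array","items":{"type":"object","properties":{"delta_rot":{"type":"array","items":{"type":"number"}},"xyz":{"type":"array","items":{"type":"number"}},"fingers":{"type":"number"}}}},"grip_force":{"type":"number"}},"required":["rows"]}

```bash
ls; mkdir -p pics; python3 - <<'E'
from bench import r, imaging
import cv2
print(r.get_obs())
for n in ["scene","top","wrist"]:
    im=imaging.grab_frame(n); cv2.imwrite(f"pics/{n}0.png",im)
    c=imaging.camera_info(n); print(n,c)
    for q in ["stake","dome_stake_centre","holder","thimble_die","rack","solder_coil"]:
        try: print(q,[(d['position'],round(d['conf'],2)) for d in imaging.find_in(n,q)])
        except Exception as e: print(q,e)
print(r.get_obs()['clock'])
E
```

```text
pics
{'clock': 0.0, 'joints': array([ 1.0518979 ,  0.47783558,  0.02235311,  1.55649016, -0.01150605,
        1.10930722, -0.08307772]), 'qvel': array([-0.00178041,  0.00049656, -0.00171379, -0.00050218, -0.00049478,
        0.00163604,  0.00251113]), 'tau': array([-1.10477216e-03, -5.96447682e+01,  1.60811450e+00, -2.81201899e+01,
        1.27167755e-02,  9.31271788e-03, -4.22104080e-06]), 'tcp_pos': array([ 0.26928678, -0.61828472,  0.23028586]), 'orientation': array([-3.07374765e+00, -6.40422704e-01,  8.32910978e-04]), 'contact_force': array([ 0.56651781, -0.13997458,  0.45325874]), 'moment': array([ 0.01605559,  0.00939118, -0.00150225]), 'grip_width': 0.08547373348443549}
scene {'camera_matrix': array([[522.43105111,   0.        , 318.95554295],
       [  0.        , 522.43105111, 242.32230434],
       [  0.        ,   0.        ,   1.        ]]), 'xyz': array([0.17086594, 0.37061933, 0.52662206]), 'attitude': array([-0.73512082,  2.44509255, -1.29235546])}
stake [([364.9, 215.4], 0.95), ([292.0, 320.4], 0.57)]
dome_stake_centre [([409.7, 224.4], 0.81), ([385.4, 235.1], 0.37)]
h
[... 292 characters left out ...]
z': array([ 0.3666294 , -0.21138706,  0.90517845]), 'attitude': array([-2.04622774,  2.14112224, -0.2521189 ])}
stake [([229.0, 275.8], 0.97), ([373.2, 251.3], 0.55)]
dome_stake_centre [([380.5, 284.0], 0.78)]
holder [([309.9, 264.6], 0.78)]
thimble_die []
rack [([371.6, 269.3], 0.69)]
solder_coil [([355.0, 211.1], 0.56)]
wrist {'camera_matrix': array([[338.41959035,   0.        , 313.01586308],
       [  0.        , 338.41959035, 243.43101583],
       [  0.        ,   0.        ,   1.        ]]), 'xyz': array([ 0.34520323, -0.58736398,  0.3738298 ]), 'attitude': array([ 2.39240874, -1.56711372, -0.25638333])}
stake []
dome_stake_centre []
holder []
thimble_die []
rack []
solder_coil []
1.05
```

View pics/scene0.png

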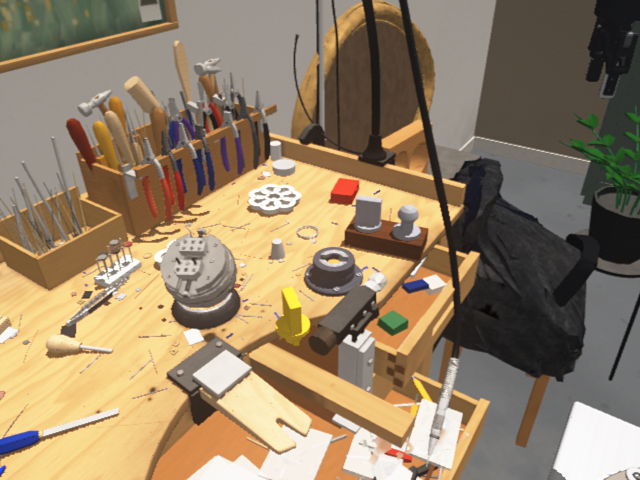

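View pics/top0.png

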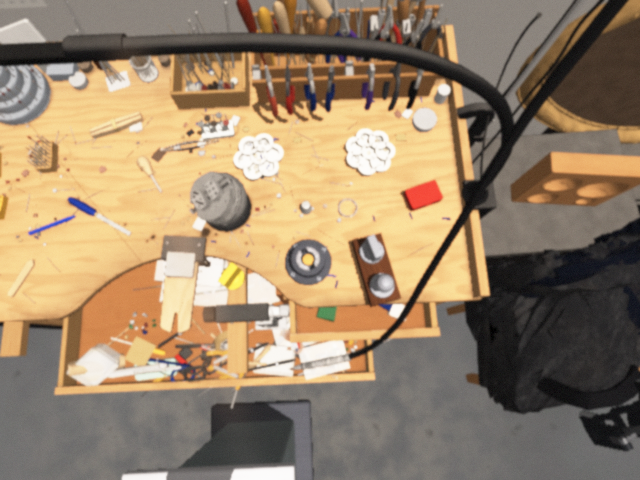

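View pics/wrist0.png

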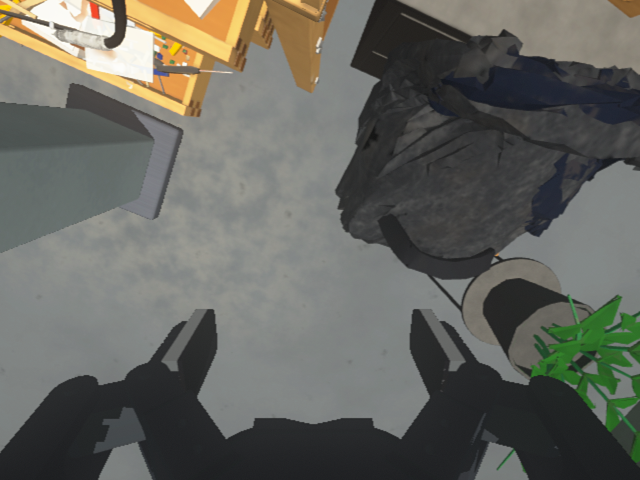

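Candidates: the grey blade in the rack (scene 368,213 / top 372,250), the yellow look-alike (scene 291,318 / top 231,275) and the dome stake (scene 407,220 / top 381,283). I pick the grey blade in the rack.

```bash
cat > h.py <<'E'
import numpy as np, cv2
from scipy.spatial.transform import Rotation as R
from bench import r, imaging
def cam(n):
    c=imaging.camera_info(n); return np.array(c['camera_matrix']),np.array(c['xyz']),R.from_rotvec(c['attitude']).as_matrix()
def ray(n,p,c=None):
    K,t,Rm=c or cam(n); d=Rm@np.linalg.inv(K)@[p[0],p[1],1]; return t,d/np.linalg.norm(d)
def atz(n,p,z,c=None):
    t,d=ray(n,p,c); return t+d*(z-t[2])/d[2]
def proj(n,X,c=None):
    K,t,Rm=c or cam(n); v=K@Rm.T@(np.array(X)-t); return v[:2]/v[2]
def tri(rays):
    A=np.zeros((3,3));b=np.zeros(3)
    for t,d in rays:
        P=np.eye(3)-np.outer(d,d);A+=P;b+=P@t
    X=np.linalg.solve(A,b); return X,[np.linalg.norm((np.eye(3)-np.outer(d,d))@(X-t)) for t,d in rays]
def tip(n,q): return [(np.round(d['position'],1).tolist(),round(d['conf'],2)) for d in imaging.tip_of(n,q)]
E
python3 - <<'E'
from h import *
T={}
for n in ["scene","top"]:
    im=imaging.grab_frame(n)
    for q in ["stake_centre","dome_stake_centre","rack","holder_mouth","holder","thimble_die"]:
        T[n,q]=tip(n,q); print(n,q,T[n,q])
for q in ["stake_centre","dome_stake_centre","rack","holder_mouth","holder","thimble_die"]:
    for a,ca in T["scene",q]:
        for b,cb in T["top",q]:
            X,e=tri([ray("scene",a),ray("top",b)])
            if max(e)<.02: print(q,ca,cb,X.round(4),np.round(e,4))
im=imaging.grab_frame("scene");a=im[170:310,260:440];b=imaging.grab_frame("top")[180:320,280:460]
cv2.imwrite("pics/c1.png",np.hstack([cv2.resize(x,None,fx=2.2*2,fy=4.4,interpolation=2)[:, :396*2] for x in (a,b)])[:600,:1600]) 
cv2.imwrite("pics/c1.png",np.vstack([cv2.resize(a[20:110],(600,300),interpolation=2),cv2.resize(b[40:130],(600,300),interpolation=2)]))
E
```

```text
scene stake_centre [([294.2, 307.9], 0.79), ([367.7, 209.0], 0.58)]
scene dome_stake_centre [([407.3, 217.5], 0.76), ([331.8, 256.7], 0.7)]
scene rack [([384.8, 237.7], 0.82)]
scene holder_mouth [([331.4, 258.5], 0.97), ([307.8, 234.0], 0.39)]
scene holder [([336.4, 277.7], 0.74)]
scene thimble_die [([277.1, 253.7], 0.73)]
top stake_centre [([231.4, 273.7], 0.91)]
top dome_stake_centre [([382.8, 284.6], 0.77), ([368.1, 270.5], 0.65)]
top rack [([371.3, 268.4], 0.93), ([374.2, 247.2], 0.53), ([370.5, 256.8], 0.2)]
top holder_mouth [([309.1, 254.2], 0.7)]
top holder [([308.2, 264.3], 0.66)]
top thimble_die [([310.0, 208.0], 0.4)]
stake_centre 0.79 0.91 [ 0.5027 -0.0544  0.0555] [0.0024 0.0024]
dome_stake_centre 0.76 0.77 [ 0.4701 -0.341   0.0624] [0.0002 0.0002]
dome_stake_centre 0.76 0.65 [ 0.4796 -0.3191  0.0748] [0.0172 0.0172]
rack 0.82 0.93 [ 0.5066 -0.3288  0.0155] [0.0028 0.0028]
rack 0.82 0.2 [ 0.5207 -0.3331  0.011 ] [0.0138 0.0138]
holder_mouth 0.97 0.7 [ 0.5386 -0.2048  0.0327] [0.0022 0.0022]
holder 0.74 0.66 [ 0.5251 -0.2013  0.0012] [0.001 0.001]
thimble_die 0.73 0.4 [ 0.6497 -0.209  -0.0044] [0.0016 0.0016]
```

View pics/c1.png

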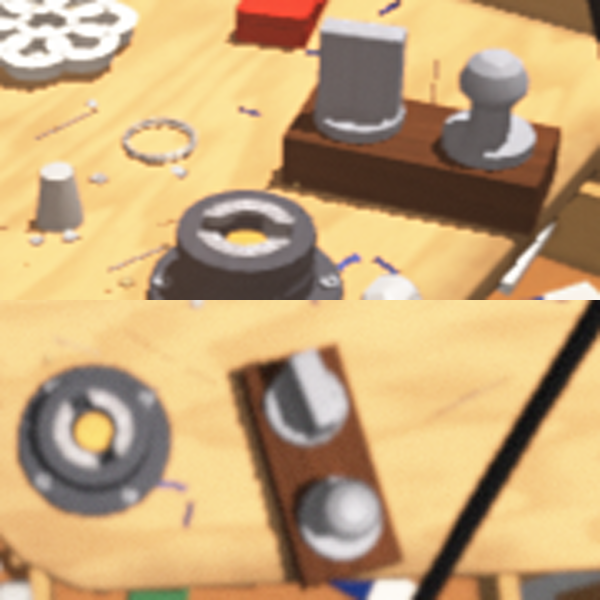

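```bash
python3 - <<'E'
from h import *
print(tri([ray("scene",(455,362)),ray("top",(352,354))]))
# cable: for top pts find matching height on scene line
pts=np.array([[405,0],[418,60],[432,150],[445,240],[453,310],[455,360]],float)
ys=np.arange(0,360)
for p in [(352,354),(380,340),(410,310),(430,280),(455,230),(480,180),(505,130)]:
    best=[]
    for v in ys:
        u=np.interp(v,pts[:,1],pts[:,0]); X,e=tri([ray("scene",(u,v)),ray("top",p)]); best.append((e[0],X))
    b=min(best,key=lambda t:t[0]); print(p,b[1].round(3),round(b[0],4))
o=r.get_obs(); M=R.from_rotvec(o['orientation']).as_matrix(); print(M.round(3),o['tcp_pos'])
K,t,Rm=cam("wrist"); print("cam in tool", M.T@(t-o['tcp_pos']), (M.T@Rm).round(3))
E
```

```text
(array([ 0.33687129, -0.29275302, -0.16583695]), [np.float64(0.0034043215831802134), np.float64(0.00340432158318012)])
(352, 354) [ 0.342 -0.287 -0.104] 0.0001
(380, 340) [ 0.369 -0.351 -0.106] 0.0001
(410, 310) [ 0.423 -0.396  0.024] 0.0
(430, 280) [ 0.463 -0.408  0.15 ] 0.0Traceback (most recent call last):
  File "<stdin>", line 9, in <module>
  File "h.py", line 7, in ray
    K,t,Rm=c or cam(n); d=Rm@np.linalg.inv(K)@[p[0],p[1],1]; return t,d/np.linalg.norm(d)
                ~~~^^^
  File "h.py", line 5, in cam
    c=imaging.camera_info(n); return np.array(c['camera_matrix']),np.array(c['xyz']),R.from_rotvec(c['attitude']).as_matrix()
ValueError: time passes only in moves, steps and waits
```

```bash
sed -i 's/^def cam(n):/import functools\n@functools.lru_cache(None)\ndef cam(n):/' h.py; python3 - <<'E'
from h import *
pts=np.array([[405,0],[418,60],[432,150],[445,240],[453,310],[455,360]],float)
ys=np.arange(0,360,2)
for p in [(395,327),(410,310),(430,280),(443,255),(455,230),(468,205),(480,180),(505,130),(540,90),(600,20)]:
    best=[]
    for v in ys:
        u=np.interp(v,pts[:,1],pts[:,0]); X,e=tri([ray("scene",(u,v)),ray("top",p)]); best.append((e[0],X))
    b=min(best,key=lambda t:t[0]); print(p,b[1].round(3),round(b[0],4))
o=r.get_obs(); M=R.from_rotvec(o['orientation']).as_matrix(); print(M.round(3),o['tcp_pos'],o['clock'])
K,t,Rm=cam("wrist"); print("cam in tool", M.T@(t-o['tcp_pos']), (M.T@Rm).round(3))
E
```

```text
(395, 327) [ 0.394 -0.377 -0.054] 0.0001
(410, 310) [ 0.423 -0.396  0.024] 0.0
(430, 280) [ 0.463 -0.409  0.148] 0.0002
(443, 255) [ 0.489 -0.409  0.24 ] 0.0001
(455, 230) [ 0.51  -0.407  0.312] 0.0002
(468, 205) [ 0.53  -0.411  0.362] 0.0002
(480, 180) [ 0.55  -0.423  0.385] 0.0047
(505, 130) [ 0.595 -0.471  0.381] 0.0263
(540, 90) [ 0.637 -0.529  0.375] 0.0405
(600, 20) [ 0.707 -0.625  0.372] 0.0672
[[ 0.917  0.399  0.   ]
 [ 0.399 -0.917 -0.   ]
 [ 0.     0.    -1.   ]] [ 0.26953574 -0.61886125  0.23130091] 1.85
cam in tool [ 0.08195175  0.00133505 -0.142503  ] [[ 0.    -0.948 -0.318]
 [ 1.     0.    -0.   ]
 [ 0.    -0.318  0.948]]
```

```bash
python3 - <<'E'
import cv2,numpy as np
im=cv2.imread("pics/scene0.png"); cv2.imwrite("pics/c2.png",cv2.resize(im[0:480,300:560],(325*1,600)))
im=cv2.imread("pics/top0.png"); cv2.imwrite("pics/c3.png",cv2.resize(im[0:400,300:640],(680,800))[200:800])
E
```

```text
(no output)
```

View pics/c3.png

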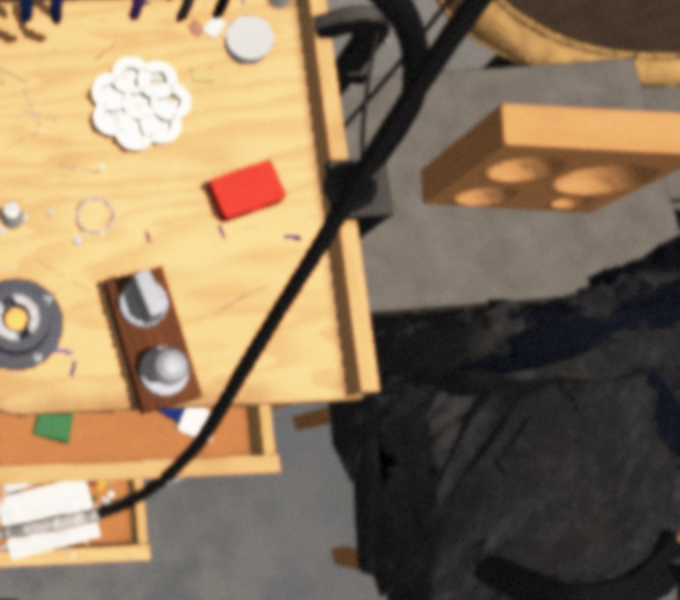

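Crops confirm it: grey flat blade stake in the rack, dome beside it, slots visible in the holder ring. A hanging cable passes at about (0.46..0.53, -0.41, 0.15..0.36), so I go round it on the near side.

jog_arm([
  {"xyz": [2.3,-3.3,-0.5],"fingers": 0},
  {"xyz": [4.7,-6.7,-1],"fingers": 0},
  {"xyz": [7,-10,-2],"fingers": 0},
  {"xyz": [9.3,-13.3,-2.5],"fingers": 0},
  {"xyz": [11.7,-16.7,-3],"fingers": 0},
], grip_force=60)

```text
$.rows[0]: bad value
```

```bash
python3 - <<'E'
from h import *
o=r.get_obs(); M=R.from_rotvec(o['orientation']).as_matrix(); print(M.round(3),o['tcp_pos'],o['clock'],o['joints'].round(2),o['contact_force'].round(1))
print("delta to A2",M.T@(np.array([0.43,-0.24,0.26])-o['tcp_pos']))
E
```

```text
[[ 0.917  0.399  0.   ]
 [ 0.399 -0.917 -0.   ]
 [ 0.     0.    -1.   ]] [ 0.26953574 -0.61886125  0.23130091] 1.85 [ 1.05  0.48  0.02  1.56 -0.01  1.11 -0.08] [0.3 0.  1.5]
delta to A2 [ 0.29838466 -0.28328646 -0.02869919]
```

jog_arm([
  {"xyz": [2.3,-3.3,-0.5],"delta_rot": [0,0,0],"fingers": 0},
  {"xyz": [4.7,-6.7,-1],"delta_rot": [0,0,0],"fingers": 0},
  {"xyz": [7,-10,-2],"delta_rot": [0,0,0],"fingers": 0},
  {"xyz": [9.3,-13.3,-2.5],"delta_rot": [0,0,0],"fingers": 0},
  {"xyz": [11.7,-16.7,-3],"delta_rot": [0,0,0],"fingers": 0},
], grip_force=60)

```text
clock: 2.27
tcp_pos: [0.3102, -0.4177, 0.2618]
orientation: [3.075, 0.64, 0.0]
contact_force: [0.6, 0.3, 0.4]
grip_width: 0.0855
```

```bash
python3 - <<'E'
from h import *
o=r.get_obs(); M=R.from_rotvec(o['orientation']).as_matrix(); print(M.round(3),o['tcp_pos'],o['clock'],o['joints'].round(2),o['contact_force'].round(1))
print("delta to A2",M.T@(np.array([0.43,-0.24,0.26])-o['tcp_pos']))
E
```

```text
[[ 0.917  0.399  0.   ]
 [ 0.399 -0.917 -0.001]
 [ 0.     0.001 -1.   ]] [ 0.31018934 -0.417701    0.26176996] 2.2667 [ 0.86  0.19 -0.05  1.88  0.01  1.06 -0.36] [0.6 0.3 0.4]
delta to A2 [ 0.18075653 -0.11515027  0.00169202]
```

jog_arm([
  {"xyz": [3.3,-2.1,0],"delta_rot": [0,0,0],"fingers": 0},
  {"xyz": [6.6,-4.2,0],"delta_rot": [0,0,0],"fingers": 0},
  {"xyz": [10,-6.3,0],"delta_rot": [0,0,0],"fingers": 0},
  {"xyz": [13.3,-8.2,0],"delta_rot": [0,0,0],"fingers": 0},
  {"xyz": [16.5,-10,0],"delta_rot": [0,0,0],"fingers": 0},
])

```text
clock: 2.68
tcp_pos: [0.4225, -0.2582, 0.2622]
orientation: [3.074, 0.64, 0.002]
contact_force: [-0.3, -0.5, -0.5]
grip_width: 0.0854
```

```bash
python3 - <<'E'
from h import *
im=imaging.grab_frame("wrist"); cv2.imwrite("pics/w1.png",im)
o=r.get_obs(); M=R.from_rotvec(o['orientation']).as_matrix(); print(M.round(3),o['tcp_pos'],o['clock'],o['joints'].round(2),o['contact_force'].round(1))
for q,z in [("stake_centre",.062),("dome_stake_centre",.062),("rack",0),("holder_mouth",.04),("holder",0)]:
    for p,c in tip("wrist",q): print(q,p,c,atz("wrist",p,z).round(4))
E
```

```text
[[ 0.913  0.408  0.004]
 [ 0.408 -0.913  0.002]
 [ 0.005  0.    -1.   ]] [ 0.42759777 -0.25125158  0.26241695] 2.7333 [ 0.59  0.16 -0.21  1.93  0.03  1.06 -0.78] [ 3.4  5.1 -0.8]
stake_centre [143.4, 44.0] 0.89 [ 0.5061 -0.0537  0.062 ]
stake_centre [429.3, 129.2] 0.84 [ 0.5477 -0.3234  0.062 ]
dome_stake_centre [406.9, 200.9] 0.8 [ 0.4778 -0.3378  0.062 ]
rack [403.1, 161.5] 0.81 [ 0.5127 -0.3319  0.    ]
holder_mouth [305.3, 88.3] 0.66 [ 0.534  -0.1989  0.04  ]
holder_mouth [305.9, 87.8] 0.63 [ 0.5347 -0.1992  0.04  ]
holder_mouth [404.3, 161.3] 0.28 [ 0.5122 -0.3221  0.04  ]
holder [305.3, 92.0] 0.69 [ 0.5343 -0.1978  0.    ]
holder [427.9, 18.5] 0.45 [ 0.6498 -0.2855  0.    ]
```

View pics/w1.png

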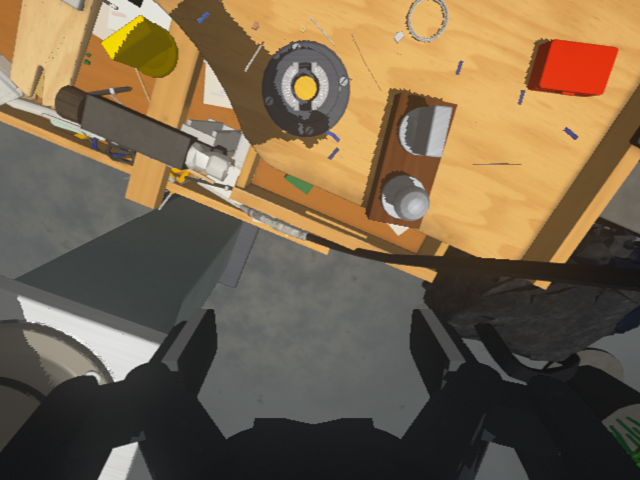

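Wrist view: holder at (306,88) with dark slots at about (300,57) and (308,117), blade stake (427,130), dome (405,200), yellow look-alike (143,44), and the cable runs below the dome. The arm was still settling, so I retake it.

```bash
python3 - <<'E'
from h import *
c=cam("wrist")
im=imaging.grab_frame("wrist"); cv2.imwrite("pics/w2.png",im)
o=r.get_obs(); print(o['tcp_pos'],o['clock'],o['qvel'].round(3),o['contact_force'].round(1))
for q,z in [("stake_centre",.062),("dome_stake_centre",.062),("rack",0),("holder_mouth",.04),("holder",0)]:
    for p,cc in tip("wrist",q): print(q,p,cc,atz("wrist",p,z,c).round(4))
a=cv2.resize(im[30:150,240:350],(550,600),interpolation=2); cv2.imwrite("pics/c4.png",a)
a=cv2.resize(im[80:240,350:470],(450,600),interpolation=2); cv2.imwrite("pics/c5.png",a)
np.save("w2cam.npy",np.hstack([c[0],c[1][:,None],c[2]]))
E
```

```text
[ 0.42069902 -0.26150829  0.26165382] 3.0333 [ 0.009  0.001  0.     0.    -0.002 -0.    -0.002] [-0.2 -0.1 -0.3]
stake_centre [426.5, 127.8] 0.95 [ 0.5415 -0.3289  0.062 ]
stake_centre [140.3, 42.2] 0.67 [ 0.5033 -0.0598  0.062 ]
dome_stake_centre [406.2, 198.1] 0.6 [ 0.4738 -0.3435  0.062 ]
rack [402.3, 156.0] 0.55 [ 0.5114 -0.3365  0.    ]
rack [302.6, 83.9] 0.54 [ 0.5355 -0.2008  0.    ]
holder_mouth [301.9, 82.3] 0.67 [ 0.5327 -0.2025  0.04  ]
holder [302.7, 86.6] 0.95 [ 0.5331 -0.2019  0.    ]
```

View pics/c4.png

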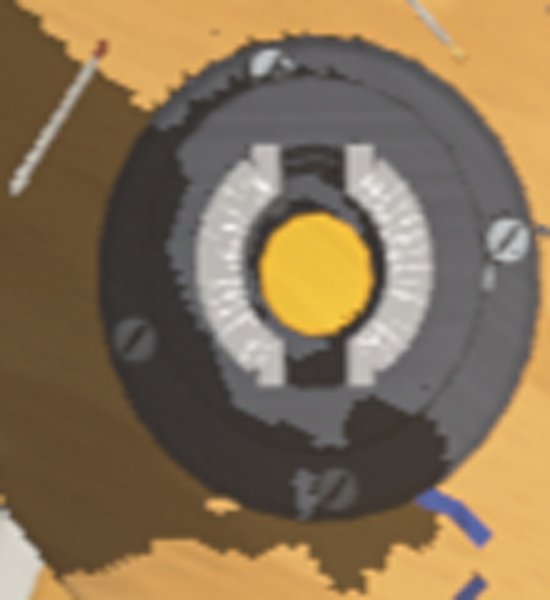

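View pics/c5.png

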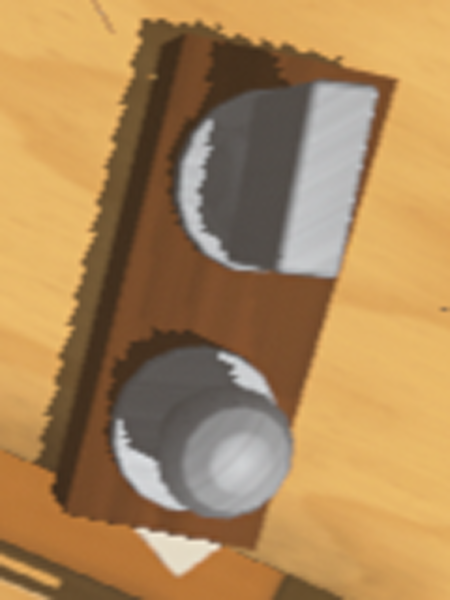

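```bash
python3 - <<'E'
from h import *
A=np.load("w2cam.npy"); c=(A[:,:3],A[:,3],A[:,4:])
o=r.get_obs(); M=R.from_rotvec(o['orientation']).as_matrix(); print(M.round(3))
f=lambda u,v,z:atz("w",(350+u/3.75,80+v/3.75),z,c)
g=lambda u,v,z:atz("w",(240+u/5,30+v/5),z,c)
P=[f(312,82,.086),f(378,88,.086),f(338,277,.086),f(275,270,.086)]
print("blade centre",np.mean(P,0)); 
for a,b in((0,3),(1,2),(0,1),(3,2)): d=P[a]-P[b]; print(np.linalg.norm(d),np.degrees(np.arctan2(d[1],d[0])))
for a,b in(((280,145),(284,385)),((347,145),(347,385))):
    d=g(*a,.04)-g(*b,.04); print("slot",np.degrees(np.arctan2(d[1],d[0])))
print("ring",g(315,265,.04), "foot",g(320,277,.008),"rackdir")
print("slot len",np.linalg.norm(g(315,145,.04)-g(315,385,.04)))
print("toolx",np.degrees(np.arctan2(M[1,0],M[0,0])))
E
```

```text
[[ 0.918  0.398  0.   ]
 [ 0.398 -0.918 -0.001]
 [ 0.     0.001 -1.   ]]
blade centre [ 0.54153053 -0.33056209  0.086     ]
0.042379710294032986 17.732544026306275
0.04273500775052874 17.780277173395334
0.01553221913215062 108.66924086685884
0.015566076125643877 107.35943114212535
slot 23.580321402734118
slot 23.231830605045257
ring [ 0.53258625 -0.20371877  0.04      ] foot [ 0.53402741 -0.20331808  0.008     ] rackdir
slot len 0.042790722083357824
toolx 23.42584133041431
```

jog_arm([
  {"xyz": [1.7,2.2,1.8],"delta_rot": [0,0,1],"fingers": 0},
  {"xyz": [3.4,4.4,3.6],"delta_rot": [0,0,2.5],"fingers": 0},
  {"xyz": [5,6.6,5.4],"delta_rot": [0,0,4],"fingers": 0},
  {"xyz": [6.7,8.8,7.2],"delta_rot": [0,0,5.5],"fingers": 0},
  {"xyz": [8.4,11.1,9.2],"delta_rot": [0,0,5.5],"fingers": 0},
])

```text
clock: 3.7
tcp_pos: [0.5435, -0.3305, 0.1692]
orientation: [3.102, 0.486, 0.001]
contact_force: [-0.0, -0.5, 1.1]
grip_width: 0.0853
```

jog_arm([
  {"xyz": [0,0,0],"delta_rot": [0,0,0],"fingers": 0},
  {"xyz": [0,0,0],"delta_rot": [0,0,0],"fingers": 0},
  {"xyz": [0,0,0],"delta_rot": [0,0,0],"fingers": 0},
  {"xyz": [0,0,0],"delta_rot": [0,0,0],"fingers": 0},
  {"xyz": [0,0,0],"delta_rot": [0,0,0],"fingers": 0},
])

```text
clock: 4.12
tcp_pos: [0.5432, -0.3305, 0.1706]
orientation: [3.101, 0.486, 0.003]
contact_force: [-0.5, -0.2, -0.0]
grip_width: 0.0855
```

```bash
cat > look.py <<'E'
from h import *
import sys
c=cam("wrist")
im=imaging.grab_frame("wrist"); cv2.imwrite(f"pics/{sys.argv[1]}.png",im)
o=r.get_obs(); M=R.from_rotvec(o['orientation']).as_matrix(); print(M.round(4).tolist(),o['tcp_pos'].round(4),o['clock'],o['contact_force'].round(1),o['grip_width'],"j",o['joints'].round(2))
np.save(f"{sys.argv[1]}.npy",np.hstack([c[0],c[1][:,None],c[2]]))
for s in sys.argv[2:]:
    q,z=s.split("@")
    for p,cc in tip("wrist",q): X=atz("wrist",p,float(z),c); print(q,p,cc,X.round(4),"tool d",(M.T@(X-o['tcp_pos'])).round(4))
E
python3 look.py w3 stake_centre@.062 dome_stake_centre@.062 holder_mouth@.04
```

```text
[[0.9521, 0.3058, 0.0024], [0.3058, -0.9521, -0.0023], [0.0016, 0.0029, -1.0]] [ 0.5433 -0.3305  0.1706] 4.1667 [ 0.6 -1.3 -0.1] 0.0853215289424065 j [ 0.56  0.48 -0.15  1.71  0.09  0.96 -0.88]
stake_centre [310.3, 242.7] 0.96 [ 0.5417 -0.3303  0.062 ] tool d [-0.0017 -0.0009  0.1086]
stake_centre [176.1, 189.3] 0.53 [ 0.5511 -0.2228  0.062 ] tool d [ 0.0402 -0.1004  0.1083]
stake_centre [164.7, 195.7] 0.23 [ 0.5437 -0.2156  0.062 ] tool d [ 0.0354 -0.1095  0.1083]
dome_stake_centre [300.9, 318.5] 0.87 [ 0.475  -0.3433  0.062 ] tool d [-0.0691 -0.009   0.1084]
holder_mouth [157.4, 198.6] 0.65 [ 0.5327 -0.2024  0.04  ] tool d [ 0.0289 -0.1255  0.1302]
```

View pics/w3.png

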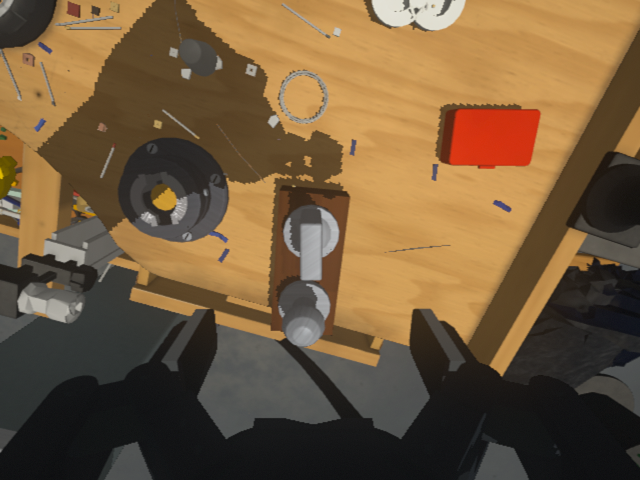

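Blade top is centred between the jaws at (312,250) and aligned with them. Descending.

jog_arm([
  {"xyz": [-0.2,-0.1,3],"delta_rot": [0,0,0],"fingers": 0},
  {"xyz": [-0.2,-0.1,6],"delta_rot": [0,0,0],"fingers": 0},
  {"xyz": [-0.2,-0.1,9],"delta_rot": [0,0,0],"fingers": 0},
  {"xyz": [-0.2,-0.1,11],"delta_rot": [0,0,0],"fingers": 0},
  {"xyz": [-0.2,-0.1,12.3],"delta_rot": [0,0,0],"fingers": 0},
])

```text
clock: 4.73
tcp_pos: [0.54, -0.3297, 0.0448]
orientation: [3.103, 0.486, -0.001]
contact_force: [-1.1, -1.1, -0.5]
grip_width: 0.0852
```

jog_arm([
  {"xyz": [0,0,0],"delta_rot": [0,0,0],"fingers": 0.5},
  {"xyz": [0,0,0],"delta_rot": [0,0,0],"fingers": 1},
  {"xyz": [0,0,0],"delta_rot": [0,0,0],"fingers": 1},
  {"xyz": [0,0,0],"delta_rot": [0,0,0],"fingers": 1},
  {"xyz": [0,0,0],"delta_rot": [0,0,0],"fingers": 1},
], grip_force=70)

```text
clock: 5.15
tcp_pos: [0.541, -0.3302, 0.0464]
orientation: [3.102, 0.486, 0.002]
contact_force: [0.3, 0.3, 0.5]
grip_width: 0.0252
```

```bash
python3 look.py w4 stake_centre@.062
```

```text
[[0.9521, 0.3059, 0.0012], [0.3059, -0.9521, -0.0016], [0.0007, 0.0019, -1.0]] [ 0.5408 -0.3301  0.0461] 5.2 [-0.5  1.1  0.2] 0.01732051558296672 j [ 0.55  0.63 -0.14  1.78  0.12  0.74 -0.91]
stake_centre [311.1, 327.1] 0.83 [ 0.5425 -0.3301  0.062 ] tool d [ 0.0016  0.0006 -0.0159]
```

View pics/w4.png

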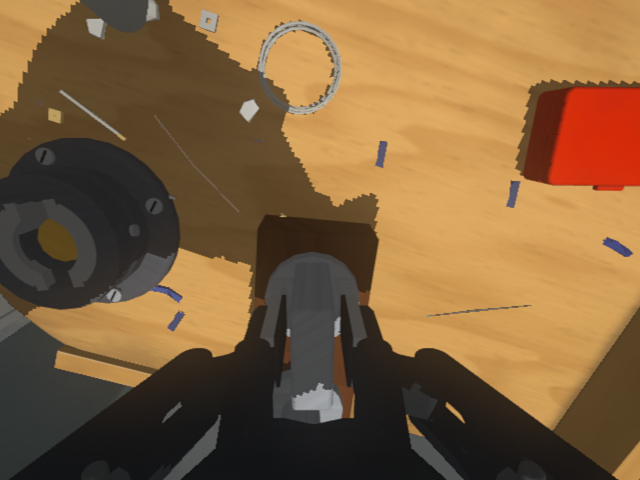

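Jaws have almost closed on the blade (17 mm opening). I finish the grip, then lift.

jog_arm([
  {"xyz": [0,0,0],"delta_rot": [0,0,0],"fingers": 1},
  {"xyz": [0,0,0],"delta_rot": [0,0,0],"fingers": 1},
  {"xyz": [0,0,-1.5],"delta_rot": [0,0,0],"fingers": 1},
  {"xyz": [0,0,-3.5],"delta_rot": [0,0,0],"fingers": 1},
  {"xyz": [0,0,-6],"delta_rot": [0,0,0],"fingers": 1},
])

```text
clock: 5.67
tcp_pos: [0.5392, -0.3293, 0.105]
orientation: [-3.103, -0.486, 0.004]
contact_force: [0.5, 0.6, -3.3]
grip_width: 0.015
```

jog_arm([
  {"xyz": [0,0,0],"delta_rot": [0,0,0],"fingers": 1},
  {"xyz": [0,0,0],"delta_rot": [0,0,0],"fingers": 1},
  {"xyz": [0,0,0],"delta_rot": [0,0,0],"fingers": 1},
  {"xyz": [0,0,0],"delta_rot": [0,0,0],"fingers": 1},
  {"xyz": [0,0,0],"delta_rot": [0,0,0],"fingers": 1},
])

```text
clock: 6.08
tcp_pos: [0.5384, -0.3288, 0.1036]
orientation: [-3.102, -0.486, 0.007]
contact_force: [-0.1, -0.9, -3.2]
grip_width: 0.0154
```

```bash
python3 look.py w5 holder_mouth@.04; python3 - <<'E'
from h import *
im=imaging.grab_frame("scene"); cv2.imwrite("pics/s5.png",cv2.resize(im[130:330,240:500],(780,600),interpolation=2))
E
```

```text
[[0.952, 0.3061, -0.0044], [0.3061, -0.952, 0.0013], [-0.0038, -0.0026, -1.0]] [ 0.5385 -0.3288  0.1038] 6.1333 [-0.  -0.8 -2.3] 0.01535334837157403 j [ 0.56  0.55 -0.15  1.76  0.1   0.84 -0.9 ]
holder_mouth [117.0, 214.7] 0.96 [ 0.5311 -0.2034  0.04  ] tool d [ 0.0316 -0.1215  0.064 ]
```

View pics/w5.png

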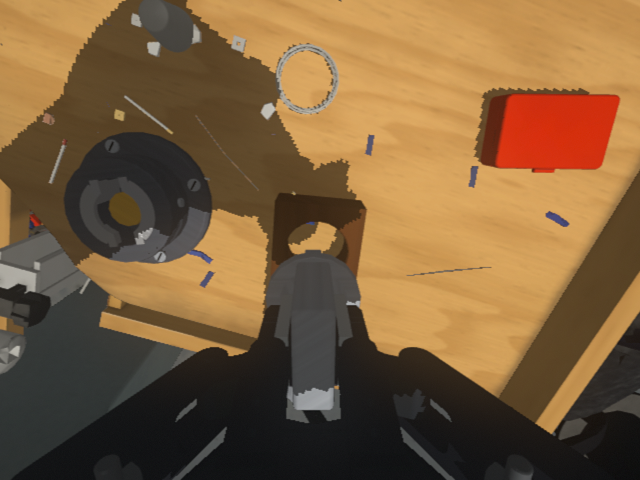

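View pics/s5.png

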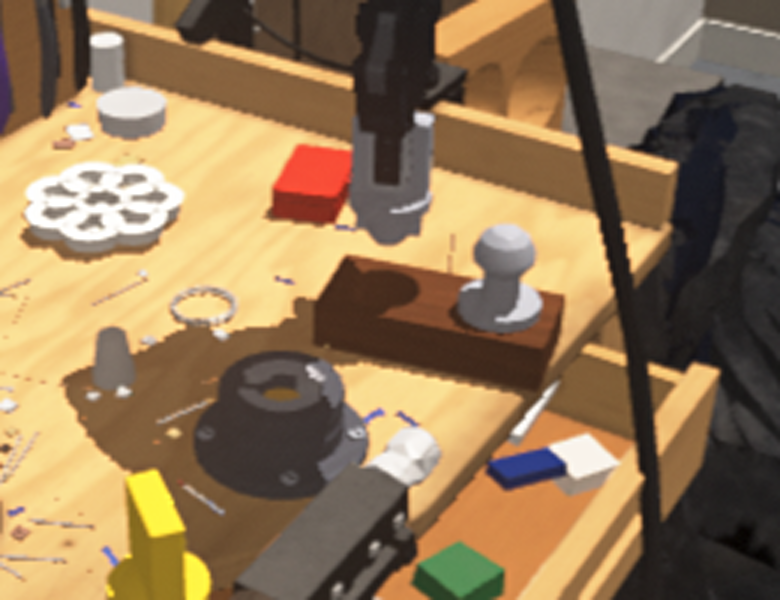

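Stake is out and upright in the jaws (15 mm), and the dome is still in the rack. Moving over the holder and turning to the slots at 23.4°.

jog_arm([
  {"xyz": [0.7,-2.5,0],"delta_rot": [0,0,-1],"fingers": 1},
  {"xyz": [1.4,-5.5,0],"delta_rot": [0,0,-2.5],"fingers": 1},
  {"xyz": [2.2,-8.5,0],"delta_rot": [0,0,-4],"fingers": 1},
  {"xyz": [2.9,-11,0],"delta_rot": [0,0,-5],"fingers": 1},
  {"xyz": [3.25,-12.15,0],"delta_rot": [0,0,-5.6],"fingers": 1},
])

```text
clock: 6.65
tcp_pos: [0.5326, -0.1988, 0.1041]
orientation: [-3.071, -0.645, 0.006]
contact_force: [0.0, 0.4, -1.9]
grip_width: 0.0156
```

jog_arm([
  {"xyz": [0,0,0],"delta_rot": [0,0,0],"fingers": 1},
  {"xyz": [0,0,0],"delta_rot": [0,0,0],"fingers": 1},
  {"xyz": [0,0,0],"delta_rot": [0,0,0],"fingers": 1},
  {"xyz": [0,0,0],"delta_rot": [0,0,0],"fingers": 1},
  {"xyz": [0,0,0],"delta_rot": [0,0,0],"fingers": 1},
])

```text
clock: 7.07
tcp_pos: [0.5324, -0.2007, 0.104]
orientation: [-3.072, -0.641, 0.006]
contact_force: [0.5, -0.3, -2.8]
grip_width: 0.0151
```

```bash
python3 look.py w6 holder@.0; python3 - <<'E'
from h import *
o=r.get_obs(); M=R.from_rotvec(o['orientation']).as_matrix(); t=np.array([.5325,-.203,o['tcp_pos'][2]])
print("need",(M.T@(t-o['tcp_pos'])*100).round(2),"yaw",np.degrees(np.arctan2(M[1,0],M[0,0])), "tilt fix deg", np.degrees(np.cross(M.T@[0,0,-1],[0,0,1]))*-1)
im=imaging.grab_frame("scene"); cv2.imwrite("pics/s6.png",cv2.resize(im[150:330,240:474],(780,600),interpolation=2))
E
```

```text
[[0.9164, 0.4002, -0.0043], [0.4002, -0.9164, 0.0026], [-0.0029, -0.0041, -1.0]] [ 0.5324 -0.2004  0.104 ] 7.1167 [ 0.2  0.4 -2.4] 0.014961435914286517 j [ 0.41  0.47 -0.2   1.91  0.12  0.78 -1.02]
holder [317.5, 243.5] 0.84 [ 0.5331 -0.2051  0.    ] tool d [-0.001  0.005  0.104]
need [-0.11  0.28 -0.  ] yaw 23.620352917477096 tilt fix deg [-0.24631848  0.16307123 -0.        ]
```

View pics/w6.png

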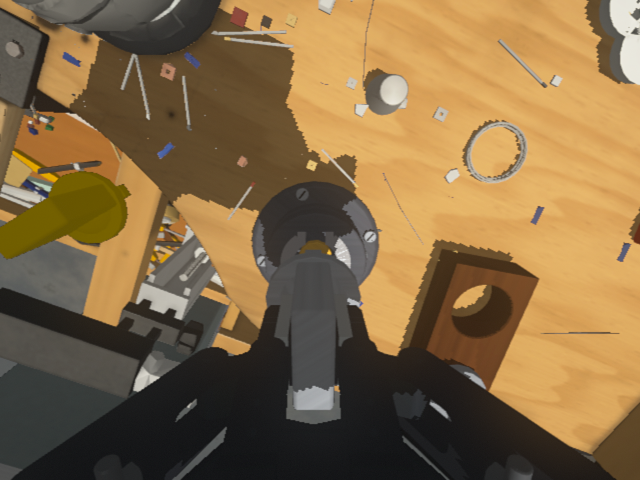

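View pics/s6.png

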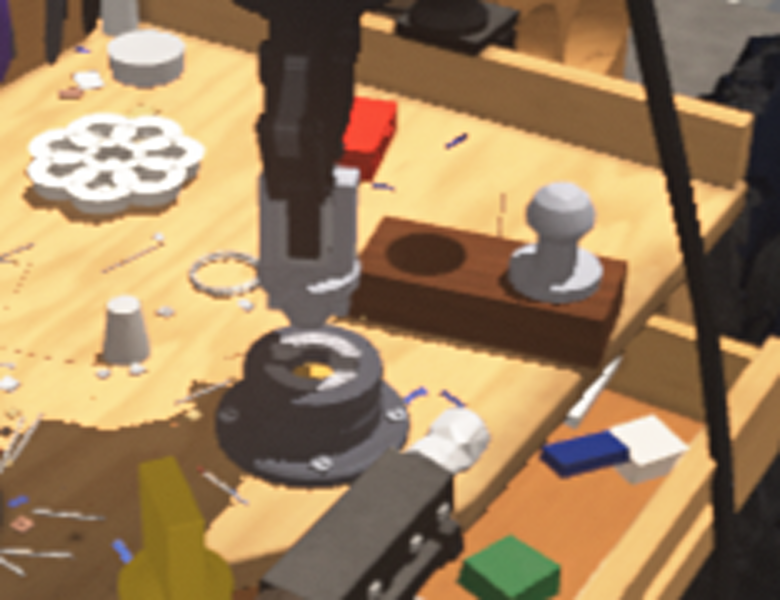

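jog_arm([
  {"xyz": [-0.05,0.15,0.3],"delta_rot": [-0.1,0.1,0],"fingers": 1},
  {"xyz": [-0.1,0.28,0.8],"delta_rot": [-0.2,0.2,0],"fingers": 1},
  {"xyz": [-0.1,0.28,1.3],"delta_rot": [-0.2,0.2,0],"fingers": 1},
  {"xyz": [-0.1,0.28,1.5],"delta_rot": [-0.2,0.2,0],"fingers": 1},
  {"xyz": [-0.1,0.28,1.5],"delta_rot": [-0.2,0.2,0],"fingers": 1},
])

```text
clock: 7.63
tcp_pos: [0.5319, -0.2025, 0.0881]
orientation: [-3.073, -0.643, 0.002]
contact_force: [-1.1, -0.7, -2.3]
grip_width: 0.0156
```

```bash
cat > need.py <<'E'
from h import *
o=r.get_obs(); M=R.from_rotvec(o['orientation']).as_matrix(); t=np.array([.5325,-.203,o['tcp_pos'][2]])
print(o['clock'],o['tcp_pos'].round(4),"need",(M.T@(t-o['tcp_pos'])*100).round(2),"yaw",np.degrees(np.arctan2(M[1,0],M[0,0])).round(2),"F",o['contact_force'].round(1),"M",o['moment'].round(2),"tz",M[:,2].round(4),"bladec over rim mm",(o['tcp_pos'][2]+.0156-.04)*1000)
E
python3 need.py; python3 look.py w7
```

```text
7.6333 [ 0.5319 -0.2025  0.0881] need [ 0.03  0.07 -0.  ] yaw 23.65 F [-1.1 -0.7 -2.3] M [ 0.01 -0.01  0.  ] tz [-0.0013  0.0016 -1.    ] bladec over rim mm 63.6507957152683
[[0.916, 0.4012, -0.0008], [0.4012, -0.916, 0.0015], [-0.0001, -0.0017, -1.0]] [ 0.5322 -0.2024  0.0885] 7.6833 [ 0.4  1.  -2.9] 0.015510058504019458 j [ 0.41  0.49 -0.19  1.92  0.13  0.75 -1.02]
```

View pics/w7.png

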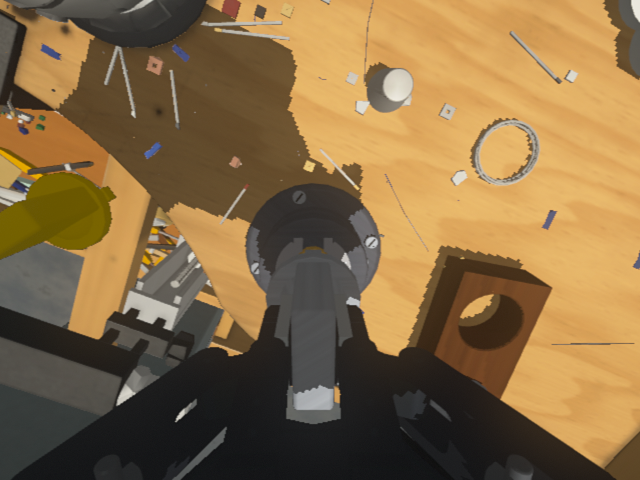

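Foot plate is centred at column 314 under the stake and the slot shows at (315,245). Lowering gently.

jog_arm([
  {"xyz": [0.02,0.05,0.3],"delta_rot": [0,0,0],"fingers": 1},
  {"xyz": [0.02,0.05,0.6],"delta_rot": [0,0,0],"fingers": 1},
  {"xyz": [0.02,0.05,0.9],"delta_rot": [0,0,0],"fingers": 1},
  {"xyz": [0.02,0.05,1.1],"delta_rot": [0,0,0],"fingers": 1},
  {"xyz": [0.02,0.05,1.2],"delta_rot": [0,0,0],"fingers": 1},
])

```text
clock: 8.1
tcp_pos: [0.5324, -0.2027, 0.076]
orientation: [-3.073, -0.644, 0.002]
contact_force: [-0.1, 0.5, -2.2]
grip_width: 0.0151
```

```bash
python3 need.py
```

```text
8.1 [ 0.5324 -0.2027  0.076 ] need [-0.    0.03 -0.  ] yaw 23.66 F [-0.1  0.5 -2.2] M [ 0.04 -0.01  0.04] tz [-0.0013  0.0017 -1.    ] bladec over rim mm 51.594617849193845
```

No contact yet. Going 4 mm farther, past lip height.

jog_arm([
  {"xyz": [0,0.03,0.1],"delta_rot": [0,0,0],"fingers": 1},
  {"xyz": [0,0.03,0.2],"delta_rot": [0,0,0],"fingers": 1},
  {"xyz": [0,0.03,0.3],"delta_rot": [0,0,0],"fingers": 1},
  {"xyz": [0,0.03,0.4],"delta_rot": [0,0,0],"fingers": 1},
  {"xyz": [0,0.03,0.4],"delta_rot": [0,0,0],"fingers": 1},
])

```text
clock: 8.52
tcp_pos: [0.5324, -0.2029, 0.0719]
orientation: [-3.073, -0.644, 0.002]
contact_force: [0.5, -0.1, -2.7]
grip_width: 0.0148
```

```bash
python3 need.py
```

```text
8.5167 [ 0.5324 -0.2029  0.0719] need [ 0.    0.01 -0.  ] yaw 23.66 F [ 0.5 -0.1 -2.7] M [ 0.03 -0.02 -0.06] tz [-0.0015  0.0018 -1.    ] bladec over rim mm 47.46355576671433
```

jog_arm([
  {"xyz": [0,0,0.1],"delta_rot": [0,0,0],"fingers": 1},
  {"xyz": [0,0,0.2],"delta_rot": [0,0,0],"fingers": 1},
  {"xyz": [0,0,0.3],"delta_rot": [0,0,0],"fingers": 1},
  {"xyz": [0,0,0.4],"delta_rot": [0,0,0],"fingers": 1},
  {"xyz": [0,0,0.45],"delta_rot": [0,0,0],"fingers": 1},
])

```text
clock: 8.93
tcp_pos: [0.5326, -0.2029, 0.0677]
orientation: [-3.073, -0.644, 0.001]
contact_force: [-2.1, 1.5, 4.3]
grip_width: 0.0153
```

```bash
python3 need.py
```

```text
8.9333 [ 0.5326 -0.2029  0.0677] need [-0.01  0.   -0.  ] yaw 23.65 F [-2.1  1.5  4.3] M [0.12 0.49 0.02] tz [-0.0013  0.0016 -1.    ] bladec over rim mm 43.342054412757605
```

Plunger contact (about 7 N) with the lugs in the slots, as seen. Pressing on.

jog_arm([
  {"xyz": [0,0,0.15],"delta_rot": [0,0,0],"fingers": 1},
  {"xyz": [0,0,0.3],"delta_rot": [0,0,0],"fingers": 1},
  {"xyz": [0,0,0.45],"delta_rot": [0,0,0],"fingers": 1},
  {"xyz": [0,0,0.6],"delta_rot": [0,0,0],"fingers": 1},
  {"xyz": [0,0,0.6],"delta_rot": [0,0,0],"fingers": 1},
], grip_force=80)

```text
clock: 9.35
tcp_pos: [0.5326, -0.203, 0.062]
orientation: [-3.073, -0.643, 0.001]
contact_force: [-3.2, 0.9, 8.4]
grip_width: 0.0152
```

```bash
python3 need.py
```

```text
9.35 [ 0.5326 -0.203   0.062 ] need [-0.01  0.    0.  ] yaw 23.65 F [-3.2  0.9  8.4] M [0.19 0.76 0.02] tz [-0.0012  0.0015 -1.    ] bladec over rim mm 37.62861854742943
```

jog_arm([
  {"xyz": [0,0,0.1],"delta_rot": [0,0,0],"fingers": 1},
  {"xyz": [0,0,0.2],"delta_rot": [0,0,0],"fingers": 1},
  {"xyz": [0,0,0.3],"delta_rot": [0,0,0],"fingers": 1},
  {"xyz": [0,0,0.4],"delta_rot": [0,0,0],"fingers": 1},
  {"xyz": [0,0,0.45],"delta_rot": [0,0,0],"fingers": 1},
])

```text
clock: 9.77
tcp_pos: [0.5326, -0.203, 0.0581]
orientation: [-3.073, -0.643, 0.001]
contact_force: [-3.6, 0.8, 9.7]
grip_width: 0.0152
```

```bash
python3 need.py
```

```text
9.7667 [ 0.5326 -0.203   0.0581] need [-0.01 -0.    0.  ] yaw 23.65 F [-3.6  0.8  9.7] M [ 0.21  0.94 -0.02] tz [-0.0012  0.0013 -1.    ] bladec over rim mm 33.739720865248685
```

jog_arm([
  {"xyz": [-0.04,-0.02,0.02],"delta_rot": [0,0,0],"fingers": 1},
  {"xyz": [-0.05,-0.02,0.05],"delta_rot": [0,0,0],"fingers": 1},
  {"xyz": [-0.05,-0.02,0.08],"delta_rot": [0,0,0],"fingers": 1},
  {"xyz": [-0.05,-0.02,0.1],"delta_rot": [0,0,0],"fingers": 1},
  {"xyz": [-0.05,-0.02,0.12],"delta_rot": [0,0,0],"fingers": 1},
])

```text
clock: 10.18
tcp_pos: [0.5326, -0.2029, 0.0579]
orientation: [-3.074, -0.644, 0.0]
contact_force: [-2.2, 1.9, 9.9]
grip_width: 0.0151
```

```bash
python3 need.py
```

```text
10.1833 [ 0.5326 -0.2029  0.0579] need [-0.01  0.   -0.  ] yaw 23.66 F [-2.2  1.9  9.9] M [0.38 0.83 0.02] tz [-2.e-04  1.e-03 -1.e+00] bladec over rim mm 33.4842758528879
```

jog_arm([
  {"xyz": [-0.05,-0.02,0.05],"delta_rot": [0,0,0],"fingers": 1},
  {"xyz": [-0.05,-0.02,0.1],"delta_rot": [0,0,0],"fingers": 1},
  {"xyz": [-0.05,-0.02,0.15],"delta_rot": [0,0,0],"fingers": 1},
  {"xyz": [-0.05,-0.02,0.15],"delta_rot": [0,0,0],"fingers": 1},
  {"xyz": [-0.05,-0.02,0.15],"delta_rot": [0,0,0],"fingers": 1},
])

```text
clock: 10.6
tcp_pos: [0.5325, -0.203, 0.0573]
orientation: [-3.074, -0.644, -0.001]
contact_force: [-3.2, 1.5, 9.8]
grip_width: 0.0157
```

```bash
python3 need.py
```

```text
10.6 [ 0.5325 -0.203   0.0573] need [-0.  0. -0.] yaw 23.66 F [-3.2  1.5  9.8] M [0.31 0.83 0.04] tz [ 7.e-04  7.e-04 -1.e+00] bladec over rim mm 32.90547255483118
```

jog_arm([
  {"xyz": [0,0,0.05],"delta_rot": [0,0,0],"fingers": 1},
  {"xyz": [0,0,0.1],"delta_rot": [0,0,0],"fingers": 1},
  {"xyz": [0,0,0.15],"delta_rot": [0,0,0],"fingers": 1},
  {"xyz": [0,0,0.15],"delta_rot": [0,0,0],"fingers": 1},
  {"xyz": [0,0,0.15],"delta_rot": [0,0,0],"fingers": 1},
])

```text
clock: 11.02
tcp_pos: [0.5326, -0.2029, 0.0566]
orientation: [-3.074, -0.644, -0.001]
contact_force: [-4.1, 1.4, 11.6]
grip_width: 0.015
```

```bash
python3 need.py
```

```text
11.0167 [ 0.5326 -0.2029  0.0566] need [-0.01  0.01 -0.  ] yaw 23.65 F [-4.1  1.4 11.6] M [0.35 1.09 0.01] tz [ 6.e-04  6.e-04 -1.e+00] bladec over rim mm 32.224333339426366
```

At the stop (about 14 N net). Twisting clockwise, which is +z of the tool, with a small first step.

jog_arm([
  {"xyz": [0,0,0.05],"delta_rot": [0,0,3],"fingers": 1},
  {"xyz": [0,0,0.05],"delta_rot": [0,0,6],"fingers": 1},
  {"xyz": [0,0,0.05],"delta_rot": [0,0,9],"fingers": 1},
  {"xyz": [0,0,0.05],"delta_rot": [0,0,12],"fingers": 1},
  {"xyz": [0,0,0.05],"delta_rot": [0,0,15],"fingers": 1},
], grip_force=100)

```text
clock: 11.43
tcp_pos: [0.5331, -0.2028, 0.0571]
orientation: [-3.133, -0.233, -0.003]
contact_force: [-4.0, 3.2, 10.0]
grip_width: 0.0147
```

```bash
python3 need.py; python3 -c "
from h import *
print(r.get_obs()['joints'].round(2))"
```

```text
11.4333 [ 0.5331 -0.2028  0.0571] need [-0.06  0.02 -0.  ] yaw 8.52 F [-4.   3.2 10. ] M [0.46 0.79 0.11] tz [ 1.6e-03  5.0e-04 -1.0e+00] bladec over rim mm 32.6693536465892
[ 0.35  0.53 -0.12  1.94  0.09  0.68 -1.25]
```

It turns freely (0.1 N m). Continuing.

jog_arm([
  {"xyz": [-0.03,0,0.05],"delta_rot": [0,0,5],"fingers": 1},
  {"xyz": [-0.05,0.01,0.07],"delta_rot": [0,0,10],"fingers": 1},
  {"xyz": [-0.06,0.02,0.07],"delta_rot": [0,0,15],"fingers": 1},
  {"xyz": [-0.06,0.02,0.07],"delta_rot": [0,0,20],"fingers": 1},
  {"xyz": [-0.06,0.02,0.07],"delta_rot": [0,0,25],"fingers": 1},
])

```text
clock: 11.85
tcp_pos: [0.5331, -0.2024, 0.0573]
orientation: [-3.107, 0.455, -0.004]
contact_force: [-3.1, 3.0, 10.3]
grip_width: 0.0148
```

```bash
python3 need.py; python3 -c "
from h import *
print(r.get_obs()['joints'].round(2))"
```

```text
11.85 [ 0.5331 -0.2024  0.0573] need [-0.04  0.08 -0.  ] yaw -16.67 F [-3.1  3.  10.3] M [0.71 0.73 0.13] tz [ 0.0026  0.001  -1.    ] bladec over rim mm 32.88570584973569
[ 0.26  0.53 -0.01  1.94  0.    0.67 -1.61]
```

jog_arm([
  {"xyz": [-0.02,0.04,0.04],"delta_rot": [0,0,5],"fingers": 1},
  {"xyz": [-0.03,0.06,0.08],"delta_rot": [0,0,10],"fingers": 1},
  {"xyz": [-0.04,0.08,0.1],"delta_rot": [0,0,15],"fingers": 1},
  {"xyz": [-0.04,0.08,0.1],"delta_rot": [0,0,20],"fingers": 1},
  {"xyz": [-0.04,0.08,0.1],"delta_rot": [0,0,25],"fingers": 1},
])

```text
clock: 12.27
tcp_pos: [0.5331, -0.2023, 0.0572]
orientation: [-2.932, 1.121, -0.004]
contact_force: [-3.2, 2.8, 10.6]
grip_width: 0.015
```

```bash
python3 need.py; python3 -c "
from h import *
print(r.get_obs()['joints'].round(2))"
```

```text
12.2667 [ 0.5331 -0.2023  0.0572] need [ 0.   0.1 -0. ] yaw -41.87 F [-3.2  2.8 10.6] M [0.72 0.71 0.08] tz [ 0.0036  0.0016 -1.    ] bladec over rim mm 32.80982808273564
[ 0.17  0.53  0.11  1.95 -0.09  0.66 -1.96]
```

jog_arm([
  {"xyz": [0,0.05,0.04],"delta_rot": [0,0,5],"fingers": 1},
  {"xyz": [0,0.1,0.08],"delta_rot": [0,0,10],"fingers": 1},
  {"xyz": [0,0.1,0.1],"delta_rot": [0,0,15],"fingers": 1},
  {"xyz": [0,0.1,0.1],"delta_rot": [0,0,20],"fingers": 1},
  {"xyz": [0,0.1,0.1],"delta_rot": [0,0,23],"fingers": 1},
])

```text
clock: 12.68
tcp_pos: [0.5333, -0.2023, 0.0571]
orientation: [-2.645, 1.687, -0.005]
contact_force: [-2.6, 1.7, 10.2]
grip_width: 0.015
```

```bash
python3 need.py; python3 -c "
from h import *
print(r.get_obs()['joints'].round(2))"
```

```text
12.6833 [ 0.5333 -0.2023  0.0571] need [ 0.03  0.1  -0.  ] yaw -65.06 F [-2.6  1.7 10.2] M [0.72 0.61 0.11] tz [ 0.0049  0.0022 -1.    ] bladec over rim mm 32.72023536654481
[ 0.09  0.54  0.21  1.96 -0.18  0.66 -2.29]
```

jog_arm([
  {"xyz": [0,0,0.04],"delta_rot": [0,0,1],"fingers": 1},
  {"xyz": [0,0,0.08],"delta_rot": [0,0,2],"fingers": 1},
  {"xyz": [0,0,0.08],"delta_rot": [0,0,3],"fingers": 1},
  {"xyz": [0,0,0.08],"delta_rot": [0,0,4],"fingers": 1},
  {"xyz": [0,0,0.08],"delta_rot": [0,0,5],"fingers": 1},
])

```text
clock: 13.1
tcp_pos: [0.5328, -0.2023, 0.0571]
orientation: [-2.569, 1.801, -0.003]
contact_force: [-6.3, 2.2, 14.3]
grip_width: 0.015
```

```bash
python3 need.py
```

```text
13.1 [ 0.5328 -0.2023  0.0571] need [ 0.05  0.05 -0.  ] yaw -70.07 F [-6.3  2.2 14.3] M [0.36 1.43 0.27] tz [ 0.004   0.0024 -1.    ] bladec over rim mm 32.74158796308099
```

jog_arm([
  {"xyz": [0.02,0.02,0.02],"delta_rot": [0,0,0.5],"fingers": 1},
  {"xyz": [0.03,0.03,0.02],"delta_rot": [0,0,1],"fingers": 1},
  {"xyz": [0.03,0.03,0.02],"delta_rot": [0,0,1.5],"fingers": 1},
  {"xyz": [0.03,0.03,0.02],"delta_rot": [0,0,2],"fingers": 1},
  {"xyz": [0.03,0.03,0.02],"delta_rot": [0,0,2.5],"fingers": 1},
])

```text
clock: 13.52
tcp_pos: [0.5321, -0.2025, 0.0575]
orientation: [-2.53, 1.856, -0.001]
contact_force: [-5.0, 1.3, 9.5]
grip_width: 0.015
```

```bash
python3 need.py
```

```text
13.5167 [ 0.5321 -0.2025  0.0575] need [ 0.06 -0.02 -0.  ] yaw -72.54 F [-5.   1.3  9.5] M [0.36 1.16 0.28] tz [ 0.0031  0.0029 -1.    ] bladec over rim mm 33.06125953656515
```

jog_arm([
  {"xyz": [0.02,0,0.03],"delta_rot": [0,0,0.5],"fingers": 1},
  {"xyz": [0.03,0,0.03],"delta_rot": [0,0,1],"fingers": 1},
  {"xyz": [0.03,0,0.03],"delta_rot": [0,0,1.5],"fingers": 1},
  {"xyz": [0.03,0,0.03],"delta_rot": [0,0,2],"fingers": 1},
  {"xyz": [0.03,0,0.03],"delta_rot": [0,0,2.5],"fingers": 1},
])

```text
clock: 13.93
tcp_pos: [0.532, -0.2025, 0.0575]
orientation: [-2.492, 1.908, -0.0]
contact_force: [-3.6, 0.6, 7.8]
grip_width: 0.0147
```

```bash
python3 need.py;python3 look.py w8
```

```text
13.9333 [ 0.532  -0.2025  0.0575] need [ 0.06 -0.03 -0.  ] yaw -74.87 F [-3.6  0.6  7.8] M [0.23 0.84 0.95] tz [ 0.0023  0.0027 -1.    ] bladec over rim mm 33.073409765361255
[[0.2603, -0.9655, 0.0024], [-0.9655, -0.2603, 0.0027], [-0.002, -0.003, -1.0]] [ 0.5321 -0.2025  0.0575] 13.9833 [-2.6  1.   7.3] 0.014948589018076452 j [ 0.06  0.54  0.26  1.96 -0.22  0.67 -2.42]
```

View pics/w8.png

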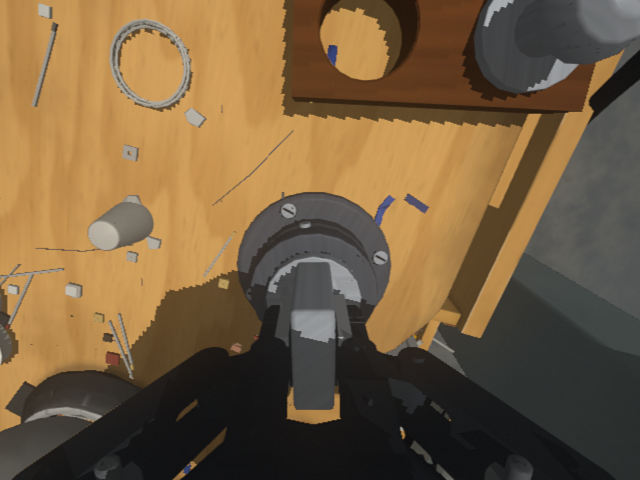

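Twist torque climbed to 0.95 N m at yaw -74.9°, so this is the end stop. Backing off about 6° to the notches and letting the spring lift the stake.

jog_arm([
  {"xyz": [0.03,0,0],"delta_rot": [0,0,-2],"fingers": 1},
  {"xyz": [0.04,-0.02,0],"delta_rot": [0,0,-4],"fingers": 1},
  {"xyz": [0.04,-0.02,0],"delta_rot": [0,0,-6.5],"fingers": 1},
  {"xyz": [0.04,-0.02,-0.1],"delta_rot": [0,0,-6.5],"fingers": 1},
  {"xyz": [0.04,-0.02,-0.25],"delta_rot": [0,0,-6.5],"fingers": 1},
])

```text
clock: 14.4
tcp_pos: [0.5325, -0.2028, 0.0606]
orientation: [-2.595, 1.763, -0.001]
contact_force: [-2.7, 1.2, 8.3]
grip_width: 0.015
```

```bash
python3 need.py
```

```text
14.4 [ 0.5325 -0.2028  0.0606] need [ 0.02  0.01 -0.  ] yaw -68.39 F [-2.7  1.2  8.3] M [0.33 0.66 0.04] tz [ 0.0028  0.0029 -1.    ] bladec over rim mm 36.22709327480237
```

jog_arm([
  {"xyz": [0,0,-0.05],"delta_rot": [0,0,0],"fingers": 1},
  {"xyz": [0,0,-0.1],"delta_rot": [0,0,0],"fingers": 1},
  {"xyz": [0,0,-0.12],"delta_rot": [0,0,0],"fingers": 1},
  {"xyz": [0,0,-0.12],"delta_rot": [0,0,0],"fingers": 1},
  {"xyz": [0,0,-0.12],"delta_rot": [0,0,0],"fingers": 1},
])

```text
clock: 14.82
tcp_pos: [0.5325, -0.2027, 0.0618]
orientation: [-2.595, 1.763, -0.001]
contact_force: [-2.4, 0.7, 3.6]
grip_width: 0.0151
```

```bash
python3 need.py
```

```text
14.8167 [ 0.5325 -0.2027  0.0618] need [ 0.02  0.01 -0.  ] yaw -68.38 F [-2.4  0.7  3.6] M [0.12 0.49 0.01] tz [ 0.0027  0.003  -1.    ] bladec over rim mm 37.40595950358822
```

Force drops at 37.4 mm, which is the notch height. Releasing.

jog_arm([
  {"xyz": [0,0,0],"delta_rot": [0,0,0],"fingers": 0.75},
  {"xyz": [0,0,0],"delta_rot": [0,0,0],"fingers": 0.65},
  {"xyz": [0,0,0],"delta_rot": [0,0,0],"fingers": 0.55},
  {"xyz": [0,0,0],"delta_rot": [0,0,0],"fingers": 0.55},
  {"xyz": [0,0,0],"delta_rot": [0,0,0],"fingers": 0.55},
])

```text
clock: 15.23
tcp_pos: [0.5327, -0.2028, 0.0618]
orientation: [-2.595, 1.763, -0.001]
contact_force: [0.5, 0.9, 0.7]
grip_width: 0.0383
```

jog_arm([
  {"xyz": [0,0,-1],"delta_rot": [0,0,0],"fingers": 0.55},
  {"xyz": [0,0,-3],"delta_rot": [0,0,0],"fingers": 0.55},
  {"xyz": [0,0,-6],"delta_rot": [0,0,0],"fingers": 0.55},
  {"xyz": [0,0,-9],"delta_rot": [0,0,0],"fingers": 0.55},
  {"xyz": [0,0,-12],"delta_rot": [0,0,0],"fingers": 0.55},
])

```text
clock: 15.65
tcp_pos: [0.5321, -0.2033, 0.1837]
orientation: [-2.595, 1.764, -0.001]
contact_force: [0.7, 0.5, -0.1]
grip_width: 0.0388
```

jog_arm([
  {"xyz": [0,0,0],"delta_rot": [0,0,0],"fingers": 0.55},
  {"xyz": [0,0,0],"delta_rot": [0,0,0],"fingers": 0.55},
  {"xyz": [0,0,0],"delta_rot": [0,0,0],"fingers": 0.55},
  {"xyz": [0,0,0],"delta_rot": [0,0,0],"fingers": 0.55},
  {"xyz": [0,0,0],"delta_rot": [0,0,0],"fingers": 0.55},
])

```text
clock: 16.07
tcp_pos: [0.5312, -0.203, 0.1825]
orientation: [-2.596, 1.764, 0.002]
contact_force: [0.3, 0.6, -1.0]
grip_width: 0.0385
```

```bash
python3 look.py w9 stake_centre@.0775 dome_stake_centre@.062 holder_mouth@.04; python3 - <<'E'
from h import *
im=imaging.grab_frame("scene"); cv2.imwrite("pics/s9.png",cv2.resize(im[150:330,240:474],(780,600),interpolation=2))
ps=tip("scene","stake_centre"); imaging.grab_frame("top"); pt=tip("top","stake_centre"); print(ps,pt)
for a,_ in ps:
  for b,_ in pt:
    X,e=tri([ray("scene",a),ray("top",b)]); print(X.round(4),np.round(e,4))
E
```

```text
[[0.3681, -0.9298, 0.0005], [-0.9298, -0.3681, 0.0031], [-0.0027, -0.0016, -1.0]] [ 0.5313 -0.203   0.1825] 16.1167 [ 0.5  0.4 -0.3] 0.038435142711702425 j [ 0.03  0.36  0.28  1.88 -0.13  0.92 -2.39]
stake_centre [309.7, 239.8] 0.94 [ 0.5348 -0.2044  0.0775] tool d [ 0.0028 -0.0026  0.105 ]
stake_centre [285.7, 381.2] 0.87 [ 0.5061 -0.0725  0.0775] tool d [-0.1304 -0.0245  0.1054]
dome_stake_centre [461.6, 83.8] 0.7 [ 0.4757 -0.347   0.062 ] tool d [0.1138 0.1049 0.12  ]
[([332.6, 237.2], 0.97), ([294.2, 306.8], 0.78)] [([309.8, 252.4], 0.59)]
[ 0.5354 -0.206   0.074 ] [0.0005 0.0005]
[ 0.5863 -0.1959 -0.0915] [0.0186 0.0186]
```

View pics/w9.png

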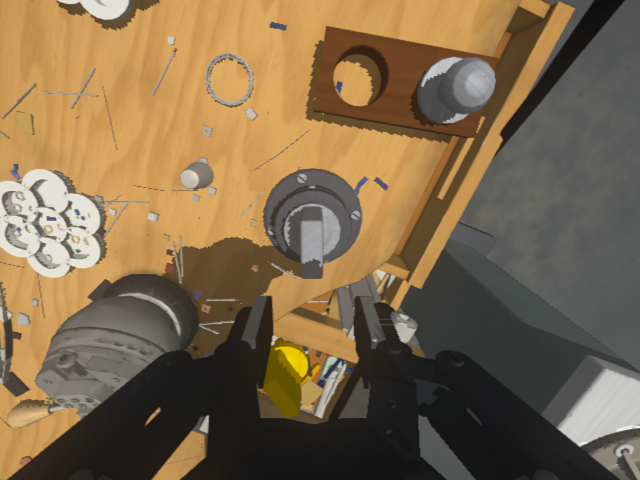

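View pics/s9.png

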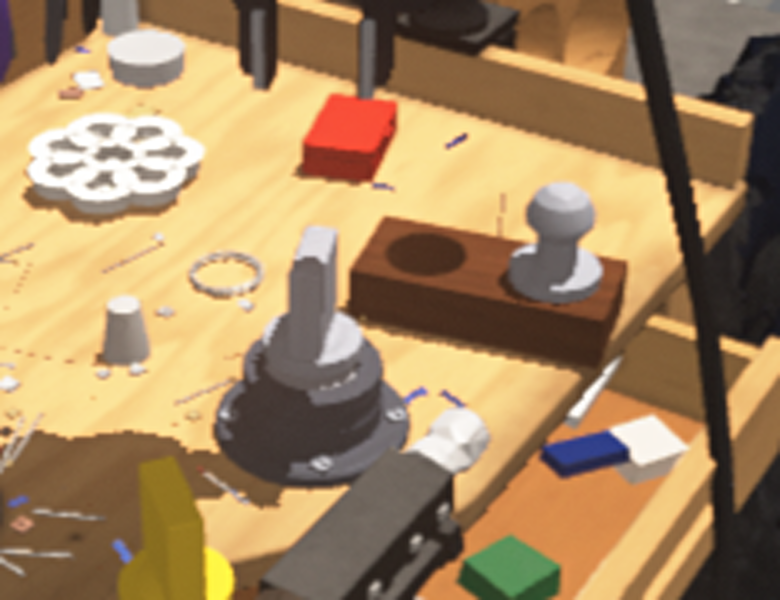

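The stake stands in the holder. 35 mm and 37.5 mm, and any lean, are hard to tell by eye, so I overlay a model.

```bash
cat > ov.py <<'E'
from h import *
import sys
def model(h,x,y,yaw,tx=0,ty=0):
    Rz=R.from_euler('z',yaw,degrees=True); Rt=R.from_euler('xy',[tx,ty],degrees=True)
    cb=np.array([[sx*.022,sy*.008,sz*.024] for sz in(-1,1) for sx,sy in((-1,-1),(-1,1),(1,1),(1,-1))])
    th=np.linspace(0,2*np.pi,49); ci=[np.c_[.024*np.cos(th),.024*np.sin(th),0*th+z] for z in(-.024,-.032)]
    base=np.array([0,0,-.0]) ; f=lambda P:(Rt*Rz).apply(P)+[x,y,.04+h]
    return f(cb),[f(c) for c in ci]
def draw(im,c,off,s,h,col,**k):
    cb,ci=model(h,**k); pj=lambda P:(((np.array([proj("",p,c) for p in P])-off)*s)*8).astype(int)
    b=pj(cb)
    for i in range(4):
        for a,d in((i,(i+1)%4),(4+i,4+(i+1)%4),(i,4+i)): cv2.line(im,tuple(map(int,b[a])),tuple(map(int,b[d])),col,1,cv2.LINE_AA,3)
    for q in ci: cv2.polylines(im,[pj(q).astype(np.int32)],False,col,1,cv2.LINE_AA,3)
    th=np.linspace(0,2*np.pi,49); q=np.c_[k['x']+.034*np.cos(th),k['y']+.034*np.sin(th),0*th+.04]
    cv2.polylines(im,[pj(q).astype(np.int32)],False,(255,255,0),1,cv2.LINE_AA,3)
E
python3 - <<'E'
from ov import *
im=imaging.grab_frame("scene"); cv2.imwrite("pics/s10raw.png",im)
off=np.array([290,195]);s=6.5
a=cv2.resize(im[195:285,290:380],None,fx=s,fy=s,interpolation=cv2.INTER_CUBIC)
draw(a,cam("scene"),off+0.5-0.5/s,s,.0375,(0,255,0),x=.5325,y=-.203,yaw=-67)
cv2.imwrite("pics/ovs.png",a)
A=np.load("w9.npy"); c=(A[:,:3],A[:,3],A[:,4:]); im=cv2.imread("pics/w9.png"); off=np.array([255,160])
a=cv2.resize(im[160:290,255:375],None,fx=4.6,fy=4.6,interpolation=cv2.INTER_CUBIC)
draw(a,c,off,4.6,.0375,(0,255,0),x=.5325,y=-.203,yaw=-67)
cv2.imwrite("pics/ovw.png",a)
E
```

```text
(no output)
```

View pics/ovs.png

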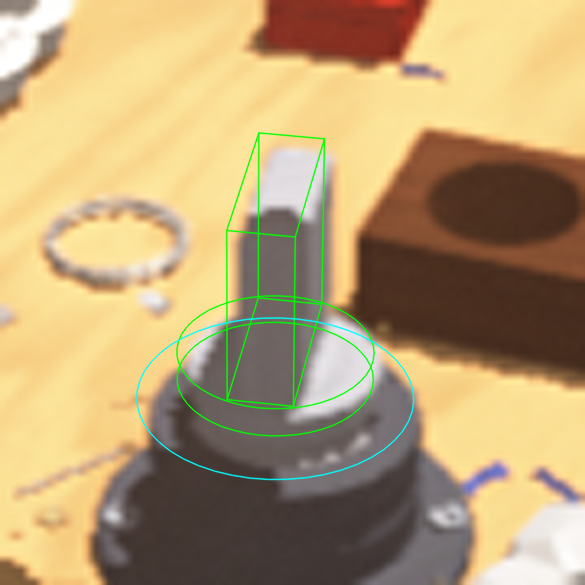

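View pics/ovw.png

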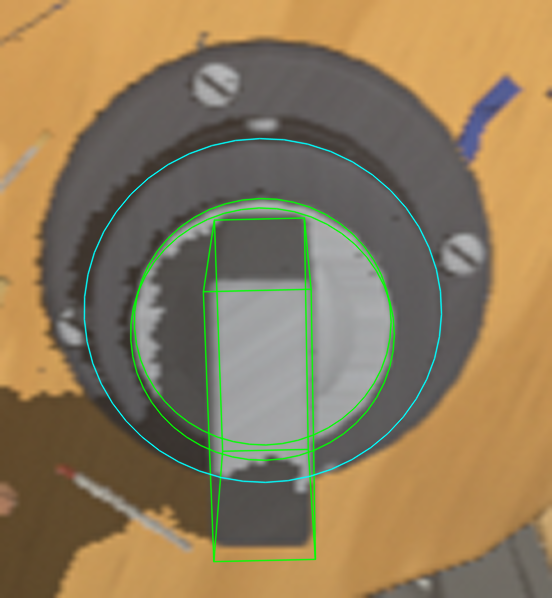

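```bash
python3 - <<'E'
import cv2,numpy as np
a=cv2.imread("pics/w3.png")[190:310,270:350]; b=cv2.imread("pics/w9.png")[170:290,275:355]
cv2.imwrite("pics/cmp.png",np.hstack([cv2.resize(x,(400,600),interpolation=cv2.INTER_NEAREST) for x in(a,b)]))
E
```

```text
(no output)
```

View pics/cmp.png

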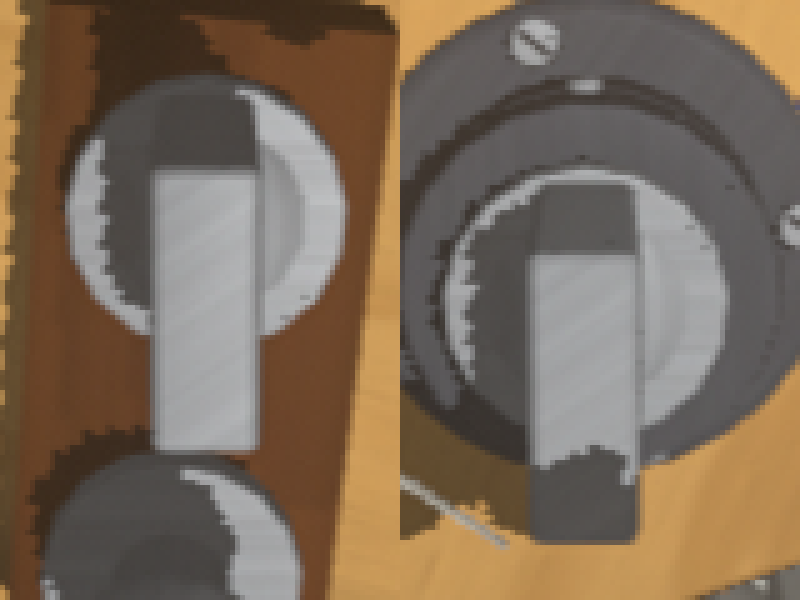

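Overlay and comparison with the rack view: lean about 1–2°, and the blade-top scale (1.03) fits the 37.5 mm notch height better than 35 mm. The force trace agrees. Handing in.

```bash
python3 -c "
from h import *
print(r.get_obs()['clock'],r.get_obs()['contact_force'].round(1)); print(r.hand_in())"
```

```text
16.5167 [-0.2  0.4 -0.5]
the job is handed in; nothing more can be done
None
```

I took the grey blade stake from the rack and lowered it into the holder with its lugs in the slots, which I could see at about 23° from x. I pressed it to the stop and turned it clockwise to the end stop. I then backed off about 6° into the notches, let the spring lift it, released it and retreated. I handed in at 16.5 s on the robot's clock; no verdict is reported.

**What the last checks showed**
- **Pressing force:** the wrist readings I took while pressing stayed under about 20 N.
- **Spring lift:** it was still pushing up at about 36 mm, above the 35 mm unlocked height. The push eased near 37.4 mm, which fits the notches.
- **Wrist view against the rack view:** the stake leans about 1–2°, and its apparent size fits 37.5 mm better than 35 mm.
- **Other things:** by eye, the dome stake, die and wire coil are where they were. The gripper was clear, about 12 cm above its release height.

**What disagreed**
- **Blade centre:** the scene and top cameras together put it at z 0.074 m (expected 0.0775), about 4 mm sideways from my estimate of the holder's axis. The wrist camera showed about 2.5 mm. I put this down to calibration error and play in the bore, but did not confirm it.
- **Twist torque:** it reached 0.95 N m at the end stop, above the ring's 0.7 N m slip limit, so the slot ring may have slipped slightly.

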